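# Refit the drying rack's lock knob and hold it pressed

### The job

The wooden lock knob has come off the folded drying rack: put it back over the rack's upright splined spindle, turned so that its cross-shaped bore meshes with the splines, slide it down and push it fully home against the sprung collar. Finish while still holding the knob pressed fully home - do not let go, the spring would lift it - and leave the basket, cup, jar and nozzle where they stand.

Things in the scene. Friction and masses are not known exactly. Their poses are not given: they have to be found in the camera images.
- knob: loose wooden knob, 0.11 to 0.18 kg, upright on the table. Origin: centre of underside, z up. Round skirt 60 mm wide, 40 mm high; on it a grip bar 52 mm long (along x), 18 mm wide (along y), from 40 to 72 mm high. Its underside has a blind cross-shaped bore (see knob_bore), one slot in line with the grip bar.
- knob_bore (a point): centre of the bore's mouth, at the knob's origin. The bore is 34 mm deep, open downwards: two crossed slots 12 mm wide and 40 mm from end to end, along the knob's x and y. It fits the spindle in any of four quarter turns.
- knob_grip (a point): point on the knob's axis at which the grip bar is well pinched across its 18 mm width: 61 mm above the knob's underside, in the upper part of the bar, so that the fingertips just clear the skirt's top
- rack_lock: lock of a folded drying rack, fixed to the table. Origin: on the spindle's axis at table height, z up. White base plate 120 x 100 x 8 mm; round aluminium turret 66 mm wide; four wooden dowels lie flat from it towards +x, to 278 mm from the axis, 20 mm high. Fixed splined spindle upright on the axis, its cross along the body's x and y.
- spindle_tip (a point): top of the spindle, 64 mm above the table. From the top: round pilot pin 13 mm wide down to 56 mm; then the splines, a cross of two bars 9 mm wide and 36 mm from end to end (the top 3 mm narrowed to 6 x 32 mm), down to the turret. An unmeshed knob rests on the splines with its underside at 56 mm.
- stop_rim (a point): centre of the turret's flat stop rim (52 to 66 mm in diameter), on the axis 36 mm above the table. The knob's underside is at this height when fully home, and at 44 mm when it is meshed and just touches the raised collar.
- collar (a joint): sprung brass collar, 50 mm outside and 40 mm inside diameter, around the spindle: 0 = raised (top 44 mm above the table), grows as it is pushed down; 0.008 m with the knob fully home, 0.009 m at its end stop. The spring pushes back with 4 N at the start and 10 N at 8 mm; it lifts the knob when let go.
- basket: white plastic peg basket 190 x 140 x 75 mm with clothes pegs, origin centre of underside; bystander
- cup: blue ceramic cup, 80 mm in diameter and high, origin centre of underside; bystander
- jar: grey hard jar with screw lid, 76 mm in diameter, 90 mm high, origin centre of underside; bystander
- nozzle: steel spray nozzle standing on its 48 mm wide end, 92 mm high, origin centre of underside; bystander
Mind the look-alikes: they are no part of the job. Leave any orange, pink or red look-alike of the knob alone.

How it is judged:
By the outcome, as a careful person would: the job done as asked, in the order asked, and still so for the second after the job is handed in, while the arm keeps its last pose, push and grip.
It also fails if it takes over 37 s, if anything falls off the work surface, if the arm or the gripper's body presses on something with over 40 N, if the wrist force passes 120 N, or if a joint passes its speed limit or range.

### The arm

A 6-joint arm with a two-finger parallel gripper is mounted at the origin on the work surface. World frame = base frame: x ahead of the robot, y to its left, z up, the work surface at z = 0. Lengths are in m, angles in rad, forces in N, time in s.
With the tool pointing down it reaches from about 0.375 to 0.825 m from the base axis. Payload 5.5 kg.
Tool frame: the origin (TCP) lies on the mounting face of the last link; the fingertips stand 173 mm ahead of it and the grasp point (between the pads) lies 155 mm ahead of it; z points along the fingers, y is the line along which they close (so a half turn about z gives the same grasp; the last joint's range is limited). The gripper opens to 85 mm and grips with 20 to 120 N. Pads are 22 mm wide; open, the fingers measure 114 mm over their backs; the gripper's body (76 mm by 85 mm) begins 54 mm behind the grasp point. The pads swing forward as they close: fully open they stand 13 mm farther back than shut.
Start: joints at [-1.19, 0.314, -0.047, 1.21, 0, 1.571], TCP at [0.223, -0.557, 0.405] pointing down, gripper open.
Joint ranges: [-2.67, 2.67], [-0.69, 1.73], [-1.03, 1.25], [-2.08, 2.16], [-1.42, 1.45], [-3.14, 3.14]. Speed limits (rad/s): [2.39, 2.39, 3.01, 3.14, 3.14, 3.14].

### API

Orientations are given as a 3x3 rotation matrix whose columns are the frame's x, y, z axes.
In Python, from cell import bot gives the robot as it stands.
- The arm moves only by the shell command python3 -m pendant 'ROWS' [OPENING] [FORCE]. ROWS is JSON, one flat list of numbers, 6 for each row, row after row: the shift along the tool's x, y, z in m, then the turn, a rotation vector about the tool's x, y, z in degrees. In form: [x, y, z, wx, wy, wz, x, y, z, wx, wy, wz, ...]. A call has 1 to 8 rows; each row shifts and turns the commanded pose from where the row before left it, along the tool's axes as they then stand; what a row does not reach is not made up. A row lasts 1/12 s, in which the tool goes at most 41.7 mm and 7.16 degrees, less where a joint would pass 70% of its speed; a pose out of reach is approached as far as the arm can. A call is refused whole if a number of a shift passes 0.0417 or a number of a turn 7.16, either way. A call with a gripper value outside its range is refused whole. OPENING is the finger opening in m, from 0 to 0.0854, set as the call begins (- or left out, the last holds). The fingers move at their own pace and stop on an object; FORCE is the grip in N (left out, the last holds). Time passes only in rows, so rows that do not move let the fingers close. It gives the time, the measured TCP pose, the force, the opening and the grip force at its end, in the units of the state.
- bot.observe(): the state, without advancing time (a new reading comes with each control period).
- bot.grab_frame(name): name is "scene" or "top"; returns a dict with "img" (480x640x3 uint8, red, green, blue), "fx", "fy", "cx", "cy" (pixels), "rvec" (rotation vector, rad) and "tvec" (3), from world to camera coordinates, as OpenCV has them. Camera axes: x right, y down, z forward; pixel columns grow to the right and rows downward; lengths in m; the calibration is good to about 2 mm. A picture is of the moment at which its call begins. There is no depth.
- bot.finish_job(): hands the job in; it is judged then, once.
Trained networks look in the newest picture that a camera, given by its name, has taken for a name from the list of things; names that differ only in an ending like _2 or _b are one class to them, and where a whole thing is asked for, a point or a joint stands for the part that bears it (a point fixed in the world has none). Each returns a list of dicts, best first, with "score" (0 to 1); they miss things now and then, are a little off and sometimes report something else, mostly with a low value. They report only what shows in the picture. A call takes as long as a camera call. They do not tell look-alikes from the thing itself.
- bot.look_for(camera, target): "position" ([x, y, z] in m, in the coordinates of the camera as it stood for that picture, good to about 4 mm: the middle of the surface that is visible of it).
- bot.trace(camera, target): "region" (480x640 bool, what is visible of it).
The state is a dict: "time": time; "q": joint angles; "qd": joint speeds; "tau": joint torques, N m; "eef_pos": TCP position; "tcp_rot": TCP orientation; "wrist_force": force on the tool from outside, world axes, zero at the start; "torque": the same for the moment, N m; "grip_width": opening from 0.0 (shut) to 1.0 (fully open); "gripper_force": force on a finger pad.
Only numpy, scipy, OpenCV 4.12 (cv2) and the standard library are available. Lean on these libraries where they do the work, as an engineer would, in place of code of your own. Each camera call takes 0.05 s, during which the arm holds its last target. There are 200 camera calls.

## Working session

There is one attempt and no reset: what is moved stays moved. The work goes in short steps, Python scripts to look and compute and a shell command to move; the robot and the scene stay as the last step left them, time stands still between calls to the robot, and variables do not carry over. Pictures are saved under pics/ and viewed, at most 10 in all, crops included, and the job is handed in when it is done.

```bash
mkdir -p pics
cat > h.py <<'E'
import numpy as np,cv2
from cell import bot
def save(n,fn):
    f=bot.grab_frame(n); cv2.imwrite(fn,f['img'][:,:,::-1]); return f
def RT(f):
    R=cv2.Rodrigues(np.array(f['rvec'],float))[0]; return R,np.array(f['tvec'],float).ravel()
def c2w(f,p):
    R,t=RT(f); return R.T@(np.array(p)-t)
def ray(f,u,v):
    R,t=RT(f); d=R.T@np.array([(u-f['cx'])/f['fx'],(v-f['cy'])/f['fy'],1]); return -R.T@t,d
def atz(f,u,v,z):
    c,d=ray(f,u,v); return c+d*(z-c[2])/d[2]
def proj(f,p):
    R,t=RT(f); q=R@np.array(p)+t; return q[0]/q[2]*f['fx']+f['cx'],q[1]/q[2]*f['fy']+f['cy']
def tri(fs,uvs):
    A=np.zeros((3,3));b=np.zeros(3)
    for f,(u,v) in zip(fs,uvs):
        c,d=ray(f,u,v); d/=np.linalg.norm(d); P=np.eye(3)-np.outer(d,d); A+=P;b+=P@c
    return np.linalg.solve(A,b)
E
python3 - <<'E'
from h import *
np.set_printoptions(precision=4,suppress=True)
for n in("scene","top"):
    f=save(n,f'pics/{n}0.png'); print(n,RT(f),f['fx'],c2w(f,[0,0,0]))
    for t in("knob","rack_lock","spindle_tip","basket","cup","jar","nozzle"):
        print(t,[(round(d['score'],2),c2w(f,d['position'])) for d in bot.look_for(n,t)][:4])
s=bot.observe();print(s['time'],s['eef_pos'],s['tcp_rot'],s['grip_width'])
E
```

```text
scene (array([[ 0.1233,  0.9922,  0.0176],
       [ 0.7857, -0.0868, -0.6125],
       [-0.6062,  0.0893, -0.7903]]), array([-0.028 , -0.4168,  1.4128])) 433.4308554159001 [ 1.1874 -0.1346  0.8618]
knob [(0.87, array([ 0.4984, -0.1187,  0.0399])), (0.78, array([ 0.6104, -0.1374,  0.0394])), (0.73, array([ 0.7183, -0.1087,  0.0352])), (0.62, array([ 0.6546, -0.2383,  0.044 ]))]
rack_lock [(0.81, array([0.665 , 0.0663, 0.0197]))]
spindle_tip [(0.74, array([0.6602, 0.0686, 0.0174]))]
basket [(0.56, array([ 0.5374, -0.4613,  0.0347]))]
cup [(0.63, array([ 0.7432, -0.2213,  0.0458]))]
jar [(0.82, array([0.4516, 0.3054, 0.0656]))]
nozzle [(0.7, array([0.6624, 0.3498, 0.0434]))]
top (array([[-0.0132, -0.9999,  0.0015],
       [-0.984 ,  0.0128, -0.1776],
       [ 0.1776, -0.0038, -0.9841]]), array([-0.0243,  0.6123,  1.2627])) 566.2301000845378 [ 0.3779 -0.0272  1.3514]
knob [(0.95, array([ 0.699 , -0.1061,  0.044 ])), (0.82, array([ 0.4817, -0.1146,  0.0414])), (0.67, array([ 0.5943, -0.1306,  0.0397])), (0.57, array([ 0.6391, -0.2341,  0.0442]))]
rack_lock [(0.97, array([0.6123, 0.0633, 0.0177]))]
spindle_tip [(0.65, array([0.6167, 0.0652, 0.0201]))]
basket [(0.73, array([ 0.539 , -0.4562,  0.0291]))]
cup [(0.58, array([ 0.7674, -0.2255,  0.0383]))]
jar [(0.72, array([0.432 , 0.3031, 0.0889]))]
nozzle [(0.89, array([0.6509, 0.3471, 0.0559]))]
0.8 [ 0.223  -0.557   0.4047] [[ 0.9284  0.3717  0.    ]
 [ 0.3717 -0.9284 -0.    ]
 [ 0.      0.0001 -1.    ]] 0.9957771821110325
```

View pics/scene0.png

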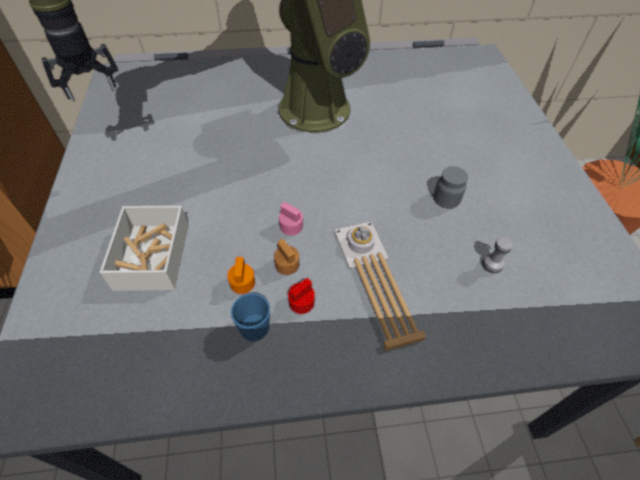

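View pics/top0.png

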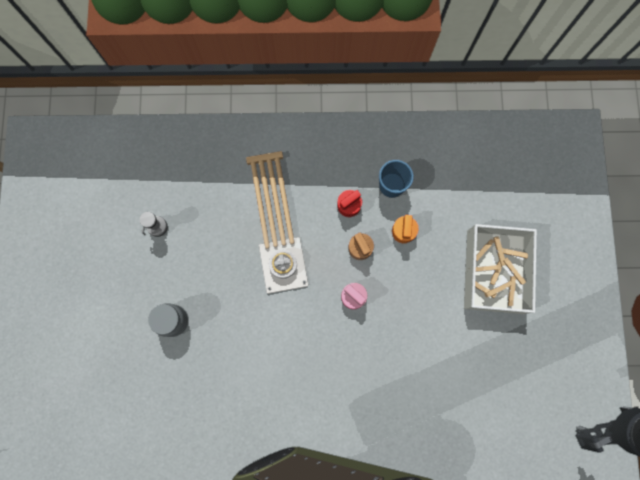

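The wooden (brown) knob is at top (361,246) / scene (287,258), with pink, orange and red look-alikes around it. The spindle is at top (284,263) / scene (361,238). I'll enlarge both views of each.

Run:
```python
import cv2,numpy as np
t=cv2.imread('pics/top0.png');s=cv2.imread('pics/scene0.png')
def c(i,u,v,w=32,k=6): return cv2.resize(i[v-w//1+8:v+w-8,u-w:u+w],None,fx=k,fy=k,interpolation=cv2.INTER_CUBIC)
a=[c(t,361,246),c(t,284,263),c(s,287,258),c(s,361,238)]
cv2.imwrite('pics/m.png',np.vstack([np.hstack(a[:2]),np.hstack(a[2:])])); print(a[0].shape)
```

```text
(288, 384, 3)
```

View pics/m.png

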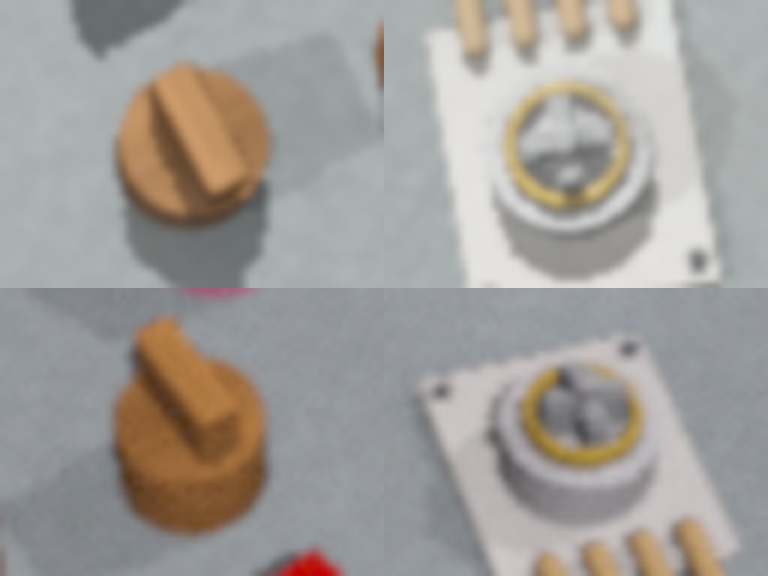

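Zoom: the knob bar top is centred at about top (361.8,243.7) and scene (286.3,248.5). The collar is centred at about top (282.5,262.8) and scene (362,235). Next I fit silhouettes and points numerically.

```bash
cat > fit.py <<'E'
from h import *
from scipy.optimize import minimize
np.set_printoptions(precision=4,suppress=True)
a=np.linspace(0,2*np.pi,48,endpoint=False)
def knobparts(p):
    x,y,z,w=p;c,s=np.cos(w),np.sin(w);R=np.array([[c,-s,0],[s,c,0],[0,0,1]])
    sk=np.array([[.03*np.cos(t),.03*np.sin(t),h] for t in a for h in(0,.04)])
    br=np.array([[i*.026,j*.009,h] for i in(1,-1) for j in(1,-1) for h in(.04,.072)])
    return [q@R.T+[x,y,z] for q in(sk,br)]
def render(f,parts,S=8,box=None):
    u0,v0,u1,v1=box;m=np.zeros(((v1-v0)*S,(u1-u0)*S),np.uint8)
    for q in parts:
        uv=np.array([proj(f,p) for p in q]);uv=((uv-[u0,v0]+.5)*S-.5)
        cv2.fillConvexPoly(m,cv2.convexHull(np.round(uv).astype(np.int32)),255)
    return cv2.resize(m,(u1-u0,v1-v0),interpolation=cv2.INTER_AREA)/255.
def brown(img):
    h=cv2.cvtColor(img,cv2.COLOR_RGB2HSV);return ((h[...,0]>5)&(h[...,0]<22)&(h[...,1]>75)&(h[...,1]<225)).astype(float)
def box(u,v,w=24): return [int(u-w),int(v-w),int(u+w),int(v+w)]
E
python3 - <<'E'
from fit import *
T=bot.grab_frame('top');S=bot.grab_frame('scene')
print('bartop tri',tri([T,S],[(361.8,243.7),(286.3,248.5)]),'collar tri',tri([T,S],[(282.5,262.8),(362,235)]))
data=[(T,box(361,246,18)),(S,box(287,256,18))]
def cost(p,dat):
    return sum(((render(f,knobparts([p[0]/100,p[1]/100,0,p[2]/10]),8,b)-brown(f['img'])[b[1]:b[3],b[0]:b[2]])**2).sum() for f,b in dat)
# yaw init from bar ends in top view
A=atz(T,361-32+166/6,246-24+72/6,.072);B=atz(T,361-32+227/6,246-24+189/6,.072);w=np.arctan2(*(A-B)[1::-1]);print('yaw0',np.degrees(w),A,B)
A=atz(S,287-32+153/6,258-24+41/6,.072);B=atz(S,287-32+222/6,258-24+133/6,.072);print('yaw0 scene',np.degrees(np.arctan2(*(A-B)[1::-1])),A,B)
for dat in(data,data[:1],data[1:]):
    c0=[59.4,-13.1,w*10]
    r=minimize(cost,c0,args=(dat,),method='Nelder-Mead',options=dict(initial_simplex=np.array([c0,[60.2,-13.1,w*10],[59.4,-12.3,w*10],[59.4,-13.1,w*10+2]]),xatol=.005,fatol=.05))
    print(r.x[:2]/100,np.degrees(r.x[2]/10),r.fun)
# rack
for f,bx,n in((T,(235,140,310,252),'T'),(S,(345,245,430,355),'S')):
    m=brown(f['img'])>0;v,u=np.nonzero(m);k=(u>bx[0])&(u<bx[2])&(v>bx[1])&(v<bx[3]);P=np.array([atz(f,i,j,.014)[:2] for i,j in zip(u[k],v[k])])
    l=cv2.fitLine(P.astype(np.float32),cv2.DIST_HUBER,0,.001,.001).ravel();print(n,'dowel yaw',np.degrees(np.arctan2(l[1],l[0]))%180,P.mean(0),len(P),P.min(0),P.max(0))
    h=cv2.cvtColor(f['img'],cv2.COLOR_RGB2HSV);c=(282,263) if n=='T' else (362,237)
    y=(h[...,0]>15)&(h[...,0]<32)&(h[...,1]>90);v,u=np.nonzero(y);k=np.hypot(u-c[0],v-c[1])<14
    e=cv2.fitEllipse(np.c_[u,v][k].astype(np.float32));print('collar',e,len(u[k]),atz(f,*e[0],.044))
    W=((h[...,1]<30)&(h[...,2]>(175 if n=='T' else 140))).astype(np.uint8);nn,lab,st,ce=cv2.connectedComponentsWithStats(W)
    for i in range(1,nn):
        if st[i,4]>300: print(st[i],ce[i],[atz(f,*q,.008)[:2].round(4) for q in cv2.boxPoints(cv2.minAreaRect(np.argwhere(lab==i)[:,::-1].astype(np.float32)))] if st[i,4]<5000 else '')
E
```

```text
bartop tri [ 0.599  -0.1332  0.0654] collar tri [0.5606 0.0511 0.0407]
yaw0 25.804978141956504 [ 0.6206 -0.1228  0.072 ] [ 0.5749 -0.1449  0.072 ]
yaw0 scene -153.60937971341525 [ 0.5809 -0.1434  0.072 ] [ 0.6266 -0.1207  0.072 ]
[ 0.6    -0.1342] 25.44771216158382 100.63432525951558
[ 0.6002 -0.1355] 26.181544594834886 52.43723183391003
[ 0.6004 -0.1341] 20.86177774887078 44.132779700115336
T dowel yaw 13.89569 [0.7558 0.0822] 1217 [0.6287 0.0307] [0.8401 0.1382]
collar ((282.3651428222656, 261.7337951660156), (19.153287887573242, 20.792858123779297), 26.459177017211914) 31 [0.5624 0.0499 0.044 ]
[    0   178   498   302 72311] [201.5932 323.2052] 
[ 410  191  202  130 8311] [519.0875 236.5581] 
[359 200  35  32 336] [373.5149 219.872 ] [array([ 0.6724, -0.1155]), array([ 0.7169, -0.1774]), array([ 0.6587, -0.2164]), array([ 0.6149, -0.1547])]
[ 580  336   49   59 1111] [608.0108 361.0918] [array([ 0.3715, -0.6337]), array([ 0.3837, -0.7426]), array([ 0.2523, -0.7455]), array([ 0.2405, -0.6385])]
[ 455  386   97   66 2222] [502.595  421.8924] [array([ 0.2381, -0.3366]), array([ 0.2731, -0.5637]), array([ 0.146 , -0.5756]), array([ 0.1124, -0.3523])]
[468 455  36  25 385] [485.1506 470.7143] [array([ 0.1219, -0.3659]), array([ 0.1208, -0.4449]), array([ 0.0697, -0.4413]), array([ 0.0708, -0.3628])]
S dowel yaw 9.414218 [0.7396 0.082 ] 2064 [0.5994 0.0274] [0.8435 0.1419]
collar ((361.6988525390625, 234.57196044921875), (14.868744850158691, 17.96216583251953), 93.27587890625) 85 [0.5619 0.0512 0.044 ]
[    0    62   640   278 98557] [342.857  212.3945]
```

```bash
cat > edge.py <<'E'
from fit import *
def gmag(f):
    g=cv2.GaussianBlur(cv2.cvtColor(f['img'],cv2.COLOR_RGB2LAB).astype(np.float32),(0,0),.8)
    return np.sqrt(sum(cv2.Sobel(g[...,i],-1,1,0)**2+cv2.Sobel(g[...,i],-1,0,1)**2 for i in range(3)))
def seg(p,q,n=40): t=np.linspace(0,1,n)[:,None];return np.array(p)*(1-t)+np.array(q)*t
def circ(r,z): return np.array([[r*np.cos(t),r*np.sin(t),z] for t in a])
def poly(P): return np.vstack([seg(P[i],P[(i+1)%len(P)]) for i in range(len(P))])
rack=[seg([-.06,-.05,.008],[-.06,.05,.008]),seg([-.06,-.05,.008],[.06,-.05,.008]),seg([-.06,.05,.008],[.06,.05,.008]),circ(.033,.036),circ(.025,.044),circ(.02,.044)]
knob=[poly([[.026,.009,.072],[-.026,.009,.072],[-.026,-.009,.072],[.026,-.009,.072]])]*2+[circ(.03,.04)]
def place(P,p):
    x,y,w=p[0]/100,p[1]/100,p[2]/10;c,s=np.cos(w),np.sin(w);return P@np.array([[c,-s,0],[s,c,0],[0,0,1]]).T+[x,y,p[3] if len(p)>3 else 0]
def pj(f,P):
    R,t=RT(f);q=P@R.T+t;return q[:,0]/q[:,2]*f['fx']+f['cx'],q[:,1]/q[:,2]*f['fy']+f['cy']
def cost(p,model,dat,z=0):
    c=0
    for f,g in dat:
        for m in model:
            u,v=pj(f,place(m,p)+[0,0,z]);c-=cv2.remap(g,u.astype(np.float32)[None],v.astype(np.float32)[None],cv2.INTER_CUBIC).mean()
    return c
def fit(model,dat,c0,z=0):
    best=None
    for dw in(-.8,-.4,0,.4,.8):
      for d in((0,0),(.3,.3),(-.3,.3),(.3,-.3),(-.3,-.3)):
        s=np.array(c0)+[d[0],d[1],dw]
        r=minimize(cost,s,args=(model,dat,z),method='Nelder-Mead',options=dict(initial_simplex=np.vstack([s,s+np.diag([.3,.3,.3])]),xatol=.002,fatol=.01))
        if best is None or r.fun<best.fun: best=r
    return best.x[:2]/100,np.degrees(best.x[2]/10),best.fun
def draw(f,models,fn,u,v,w=45,k=6):
    im=cv2.resize(np.ascontiguousarray(f['img'][v-w:v+w,u-w:u+w,::-1]),None,fx=k,fy=k,interpolation=cv2.INTER_CUBIC)
    for m,p in models:
        for P in m:
            for x,y in zip(*pj(f,place(P,p))): cv2.circle(im,(int((x-u+w+.5)*k),int((y-v+w+.5)*k)),1,(0,255,0),-1)
    if fn: cv2.imwrite(fn,im)
    return im
E
python3 - <<'E'
from edge import *
D=[(f,gmag(f)) for f in(bot.grab_frame('top'),bot.grab_frame('scene'))]
for n,m,c in(('knob',knob,[60,-13.4,4.5]),('rack',rack,[56.2,5.05,2.2])):
    for d in(D,D[:1],D[1:]):
        r=fit(m,d,c);print(n,*r)
        if d is D: ims=[draw(f,[(m,[*(r[0]*100),np.radians(r[1])*10])],None,u,v,33 if n=='knob' else 33) for (f,_),(u,v) in zip(D,[(361,246),(287,256)] if n=='knob' else [(284,263),(361,240)])]; K=[np.hstack(ims)] if n=='knob' else K+[np.hstack(ims)]
cv2.imwrite('pics/fit.png',cv2.resize(np.vstack(K),(600,600)))
E
```

```text
knob [ 0.6004 -0.1341] 25.376614313978948 -659.1757202148438
knob [ 0.6003 -0.1346] 25.495163904224476 -344.99212646484375
knob [ 0.6005 -0.1336] 25.13260861971274 -317.600830078125
rack [0.5611 0.0515] 9.929586001649099 -1326.875732421875
rack [0.5612 0.051 ] 9.694839080415978 -724.07177734375
rack [0.5608 0.0519] 10.075940865468107 -610.5682373046875
```

View pics/fit.png

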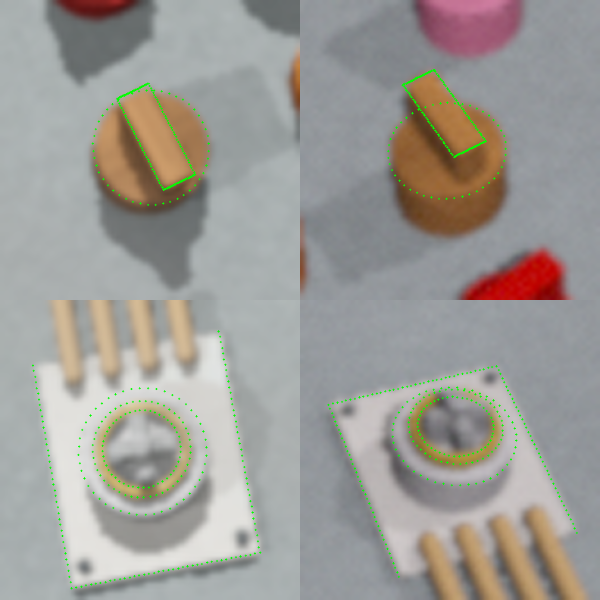

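The overlay fits tightly in both views, and the two views agree to about 1 mm. The knob is at (0.600,-0.134), yaw 25.4°. The spindle is at (0.561,0.0515), yaw 9.9°.

```bash
python3 -m pendant '[0.016,-0.008,0,0,0,0,0.0317,-0.0158,0.0065,0,0,0,0.0317,-0.0158,0.0065,0,0,0,0.0317,-0.0158,0.0065,0,0,0,0.0317,-0.0158,0.0065,0,0,0,0.0317,-0.0158,0.0065,0,0,0,0.0317,-0.0158,0.0065,0,0,0,0.0317,-0.0158,0.0065,0,0,0]' 0.055 40
python3 -m pendant '[0.0317,-0.0158,0.0065,0,0,0,0.0317,-0.0158,0.0065,0,0,0,0.0317,-0.0158,0.0065,0,0,0,0.0317,-0.0158,0.0065,0,0,0,0.0317,-0.0158,0.0065,0,0,0,0.0317,-0.0158,0.0065,0,0,0,0.0317,-0.0158,0.0065,0,0,0,0.0317,-0.0158,0.0065,0,0,0]'
python3 -m pendant '[0.016,-0.008,0,0,0,0,0,0,0,0,0,-3.6,0,0,0,0,0,0,0,0,0,0,0,0]'
cat > st.py <<'E'
from h import *
np.set_printoptions(precision=4,suppress=True)
s=bot.observe();R=np.array(s['tcp_rot']);p=np.array(s['eef_pos'])
print('t',round(s['time'],2),p,'yawx',np.degrees(np.arctan2(R[1,0],R[0,0])).round(2),'tilt z',R[:,2],'F',np.array(s['wrist_force']),'M',np.array(s['torque']),'w',s['grip_width']*85,'gf',s['gripper_force'])
import sys
if len(sys.argv)>1: print('to go, tool axes',R.T@(np.array([float(x) for x in sys.argv[1:4]])-p))
E
python3 st.py 0.6004 -0.1341 0.217
```

```text
time: 1.67
eef_pos: [0.4006, -0.3571, 0.3591]
tcp_rot: [[0.928, 0.371, 0.0], [0.371, -0.928, -0.0], [0.0, 0.0, -1.0]]
wrist_force: [0.9, -0.3, 0.3]
grip_width: 0.641
gripper_force: 0.0
time: 2.33
eef_pos: [0.5892, -0.1453, 0.307]
tcp_rot: [[0.928, 0.372, 0.0], [0.372, -0.928, -0.0], [0.0, 0.0, -1.0]]
wrist_force: [0.5, 0.3, 0.5]
grip_width: 0.643
gripper_force: 0.0
time: 2.67
eef_pos: [0.6001, -0.1333, 0.307]
tcp_rot: [[0.904, 0.428, -0.0], [0.428, -0.904, -0.0], [-0.0, -0.0, -1.0]]
wrist_force: [0.3, 0.7, 0.1]
grip_width: 0.645
gripper_force: 0.0
t 2.67 [ 0.6001 -0.1333  0.307 ] yawx 25.36 tilt z [-0.0005 -0.0001 -1.    ] F [0.2561 0.6679 0.117 ] M [ 0.0094 -0.0247  0.0308] w 54.8442198154842 gf 0.0
to go, tool axes [-0.      0.0008  0.09  ]
```

Now I descend, then close on the bar with 60 N.

```bash
python3 -m pendant '[0,0.0008,0.02,0,0,0,0,0,0.025,0,0,0,0,0,0.02,0,0,0,0,0,0.013,0,0,0,0,0,0.008,0,0,0,0,0,0.004,0,0,0,0,0,0,0,0,0,0,0,0,0,0,0]'
python3 st.py 0.6004 -0.1341 0.217
python3 -m pendant '[0,0,0,0,0,0,0,0,0,0,0,0,0,0,0,0,0,0,0,0,0,0,0,0,0,0,0,0,0,0,0,0,0,0,0,0,0,0,0,0,0,0]' 0 60
python3 st.py 0.6004 -0.1341 0.217
```

```text
time: 3.33
eef_pos: [0.6007, -0.1347, 0.218]
tcp_rot: [[0.904, 0.428, 0.001], [0.428, -0.904, -0.0], [0.001, 0.001, -1.0]]
wrist_force: [-0.5, 0.4, 0.8]
grip_width: 0.643
gripper_force: 0.0
t 3.33 [ 0.6007 -0.1347  0.218 ] yawx 25.36 tilt z [ 0.001  -0.0002 -1.    ] F [-0.4946  0.4027  0.8099] M [0.0304 0.0211 0.0217] w 54.68407382616562 gf 0.0
to go, tool axes [-0.     -0.0006  0.001 ]
time: 3.92
eef_pos: [0.6009, -0.1342, 0.2179]
tcp_rot: [[0.903, 0.429, 0.001], [0.429, -0.903, 0.0], [0.001, 0.0, -1.0]]
wrist_force: [0.2, 1.9, 6.3]
grip_width: 0.202
gripper_force: 59.9
t 3.92 [ 0.6009 -0.1342  0.2179] yawx 25.43 tilt z [ 0.0013  0.0001 -1.    ] F [0.1924 1.9031 6.3255] M [ 0.2283  0.146  -0.0395] w 17.14817491552937 gf 59.876856207847595
to go, tool axes [-0.0004 -0.0003  0.0009]
```

Grasped (17 mm opening, 60 N). I lift, carry it over the spindle, and turn it to 9.9°.

```bash
python3 -m pendant '[0,0,-0.006,0,0,0,0,0,-0.015,0,0,0,0,0,-0.022,0,0,0,0,0,-0.022,0,0,0,0,0,-0.015,0,0,0,0,0,-0.008,0,0,0,0,0,0,0,0,0]'
python3 -m pendant '[0.0028,-0.0115,0,0,0,0,0.0055,-0.0231,0,0,0,0,0.0055,-0.0231,0,0,0,0,0.0055,-0.0231,0,0,0,0,0.0055,-0.0231,0,0,0,0,0.0055,-0.0231,0,0,0,0,0.0055,-0.0231,0,0,0,0,0.0055,-0.0231,0,0,0,0]'
python3 -m pendant '[0.0027,-0.0116,0,0,0,0,0,0,0,0,0,4,0,0,0,0,0,5,0,0,0,0,0,4,0,0,0,0,0,2.5,0,0,0,0,0,0,0,0,0,0,0,0]'
python3 st.py 0.5613 0.0515 0.306
python3 - <<'E'
from edge import *
s=bot.observe();p=s['eef_pos'];z=p[2]-.218
fs=[bot.grab_frame(n) for n in('top','scene')]
ims=[draw(f,[],None,*[int(x) for x in proj(f,[p[0],p[1],.09])],45,8) for f in fs]
cv2.imwrite('pics/held.png',cv2.resize(np.hstack(ims),(800,400)))
E
```

```text
time: 4.5
eef_pos: [0.601, -0.1345, 0.3071]
tcp_rot: [[0.903, 0.429, 0.003], [0.429, -0.903, -0.001], [0.002, 0.002, -1.0]]
wrist_force: [-0.5, 0.4, -1.3]
grip_width: 0.199
gripper_force: 59.0
time: 5.17
eef_pos: [0.5619, 0.0415, 0.3034]
tcp_rot: [[0.903, 0.429, -0.003], [0.429, -0.903, 0.0], [-0.003, -0.001, -1.0]]
wrist_force: [0.4, -0.2, -1.2]
grip_width: 0.198
gripper_force: 59.0
time: 5.75
eef_pos: [0.5603, 0.0516, 0.3042]
tcp_rot: [[0.985, 0.174, -0.002], [0.174, -0.985, -0.0], [-0.002, -0.0, -1.0]]
wrist_force: [0.1, -0.4, -2.4]
grip_width: 0.197
gripper_force: 59.0
t 5.75 [0.5603 0.0516 0.3042] yawx 10.0 tilt z [-0.0018 -0.0002 -1.    ] F [ 0.1257 -0.3884 -2.3538] M [-0.0058 -0.0955 -0.0215] w 16.757718397473127 gf 59.03553307056427
to go, tool axes [ 0.001   0.0003 -0.0018]
```

View pics/held.png

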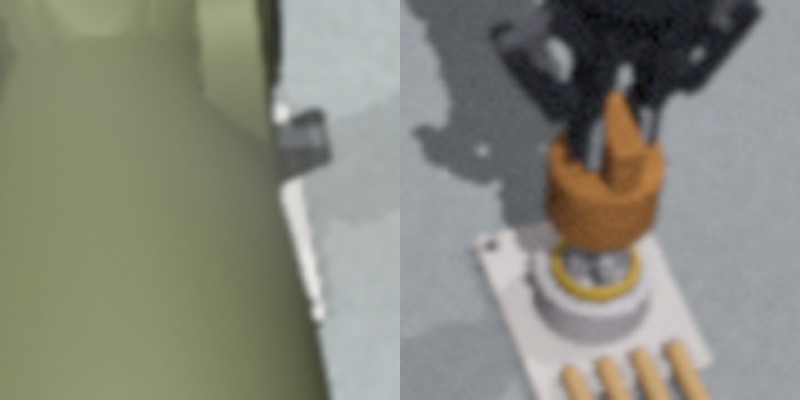

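The knob is held over the spindle. The arm blocks the top view, but the scene view shows the skirt. I'll check its x,y there with the height known from the lift.

Run:
```python
from edge import *
s=bot.observe();p=np.array(s['eef_pos']);z=p[2]-.2179
f=bot.grab_frame('scene');D=[(f,gmag(f))]
# front arcs facing camera (+x), world-fixed: yaw held 0
fr=np.array([[.03*np.cos(t),.03*np.sin(t),0] for t in np.linspace(-1.4,1.4,60)])
ft=fr+[0,0,.04]
sides=[]
m=[fr,fr,ft]
def c2(x,zz): return cost([x[0],x[1],0],m,D,zz)
for zz in(z-.002,z,z+.002):
    best=min((minimize(c2,[p[0]*100+i,p[1]*100+j],args=(zz,),method='Nelder-Mead',options=dict(initial_simplex=np.array([[p[0]*100+i,p[1]*100+j],[p[0]*100+i+.2,p[1]*100+j],[p[0]*100+i,p[1]*100+j+.2]]))) for i in(-.3,0,.3) for j in(-.3,0,.3)),key=lambda r:r.fun)
    print(zz,best.x/100,best.fun)
    if zz==z: q=best.x
r=fit(rack[:5],D,[56.1,5.15,1.73]);print('rack',r)
print('tcp',p,p[:2]-q/100)
u,v=[int(x) for x in proj(f,[p[0],p[1],.09])]
cv2.imwrite('pics/ck.png',draw(f,[(m,[q[0],q[1],0,z])],None,u,v,35,8))
```

```text
0.08468317277264573 [0.5573 0.0502] -376.9067077636719
0.08668317277264573 [0.5589 0.0496] -376.29547119140625
0.08868317277264573 [0.5604 0.0492] -375.5526123046875
rack (array([0.5615, 0.052 ]), np.float64(10.073425170204663), np.float64(-486.1845703125))
tcp [0.5606 0.0515 0.3046] [0.0017 0.0019]
```

View pics/ck.png

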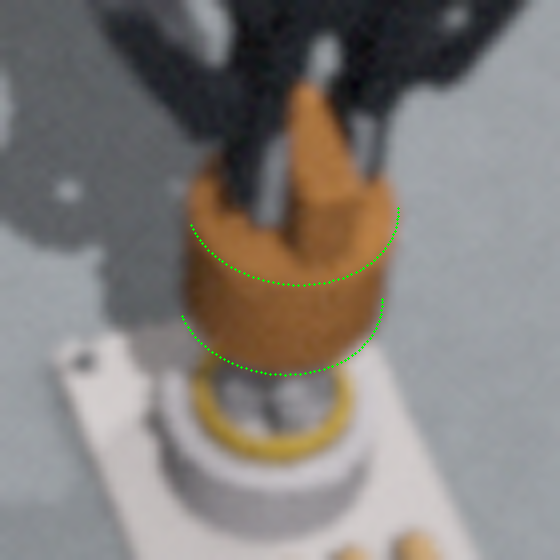

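The overlay nearly matches the skirt. Its reading sits about 1.5 mm low in y, so the knob was centred by the fingers. I shift x +1 mm and y +1.3 mm, then lower to just above the splines.

```bash
python3 -m pendant '[0.0012,-0.0011,0,0,0,0,0,0,0.008,0,0,0,0,0,0.009,0,0,0,0,0,0.006,0,0,0,0,0,0.003,0,0,0,0,0,0,0,0,0,0,0,0,0,0,0]'
python3 st.py 0.5616 0.053 0.274
python3 -m pendant '[0,0,0.002,0,0,0,0,0,0.002,0,0,0,0,0,0.002,0,0,0,0,0,0,0,0,0]'
python3 st.py 0.5616 0.053 0.274
```

```text
time: 6.48
eef_pos: [0.5617, 0.0528, 0.2787]
tcp_rot: [[0.985, 0.172, -0.001], [0.172, -0.985, -0.0], [-0.001, -0.0, -1.0]]
wrist_force: [0.2, -0.2, -1.3]
grip_width: 0.204
gripper_force: 59.0
t 6.48 [0.5617 0.0528 0.2787] yawx 9.92 tilt z [-0.0009 -0.0001 -1.    ] F [ 0.2008 -0.2184 -1.2826] M [ 0.0177 -0.0425 -0.0084] w 17.309524828632625 gf 59.04463469982147
to go, tool axes [-0.0001 -0.0002  0.0048]
time: 6.82
eef_pos: [0.5617, 0.0528, 0.2729]
tcp_rot: [[0.985, 0.172, -0.0], [0.172, -0.985, -0.0], [-0.0, -0.0, -1.0]]
wrist_force: [-0.3, 0.4, -1.7]
grip_width: 0.198
gripper_force: 59.0
t 6.82 [0.5617 0.0528 0.2729] yawx 9.92 tilt z [-0.0003 -0.     -1.    ] F [-0.3409  0.4406 -1.6661] M [0.0398 0.0085 0.0065] w 16.85697713428951 gf 59.04482424259186
to go, tool axes [-0.0001 -0.0002 -0.0011]
```

```bash
python3 -m pendant '[0,0,0.002,0,0,0,0,0,0.002,0,0,0,0,0,0,0,0,0]'
python3 -m pendant '[0,0,0.002,0,0,0,0,0,0.002,0,0,0,0,0,0,0,0,0]'; python3 st.py 0.5616 0.053 0.254
```

```text
time: 7.07
eef_pos: [0.5616, 0.0528, 0.2688]
tcp_rot: [[0.985, 0.172, -0.001], [0.172, -0.985, -0.0], [-0.001, -0.0, -1.0]]
wrist_force: [0.2, -0.4, -2.0]
grip_width: 0.201
gripper_force: 59.2
time: 7.32
eef_pos: [0.5617, 0.0528, 0.2647]
tcp_rot: [[0.985, 0.172, -0.0], [0.172, -0.985, -0.0], [-0.0, -0.0, -1.0]]
wrist_force: [-0.4, -0.3, -1.2]
grip_width: 0.198
gripper_force: 59.2
t 7.32 [0.5617 0.0528 0.2647] yawx 9.92 tilt z [-0.0005 -0.     -1.    ] F [-0.4402 -0.3479 -1.2489] M [-0.0209  0.0222  0.0452] w 16.867840653733996 gf 59.211031794548035
to go, tool axes [-0.0001 -0.0002  0.0107]
```

It has meshed to an underside height of 47 mm with no contact. I firm the grip and press against the collar.

```bash
python3 -m pendant '[0,0,0,0,0,0,0,0,0.0015,0,0,0,0,0,0.0015,0,0,0,0,0,0.0015,0,0,0,0,0,0.0015,0,0,0,0,0,0,0,0,0]' - 90
python3 -m pendant '[0,0,0.0015,0,0,0,0,0,0.0015,0,0,0,0,0,0.001,0,0,0,0,0,0,0,0,0]';python3 -m pendant '[0,0,0.001,0,0,0,0,0,0,0,0,0]'; python3 st.py 0.5616 0.053 0.254
```

```text
time: 7.82
eef_pos: [0.562, 0.0529, 0.2594]
tcp_rot: [[0.985, 0.172, 0.0], [0.172, -0.985, 0.0], [0.0, 0.0, -1.0]]
wrist_force: [-1.4, -0.4, 3.2]
grip_width: 0.192
gripper_force: 92.0
time: 8.15
eef_pos: [0.562, 0.0529, 0.2557]
tcp_rot: [[0.985, 0.172, 0.001], [0.172, -0.985, 0.0], [0.001, 0.0, -1.0]]
wrist_force: [-2.2, 0.3, 5.3]
grip_width: 0.193
gripper_force: 92.4
time: 8.32
eef_pos: [0.5619, 0.0529, 0.2548]
tcp_rot: [[0.985, 0.172, 0.001], [0.172, -0.985, 0.0], [0.001, 0.0, -1.0]]
wrist_force: [-2.9, -0.4, 7.1]
grip_width: 0.188
gripper_force: 92.5
t 8.32 [0.5619 0.0529 0.2548] yawx 9.92 tilt z [ 0.0006  0.0001 -1.    ] F [-2.9265 -0.3824  7.1381] M [-0.1191  0.6756 -0.0443] w 15.943454910090756 gf 92.52232789993286
to go, tool axes [-0.0003 -0.0002  0.0008]
```

```bash
python3 -m pendant '[-0.0004,0,0.0005,0,0,0,0,0,0.0005,0,0,0,0,0,0,0,0,0]';python3 -m pendant '[0,0,0.0005,0,0,0,0,0,0,0,0,0]';python3 -m pendant '[0,0,0.0005,0,0,0,0,0,0,0,0,0]'; python3 st.py 0.5616 0.053 0.254
```

```text
time: 8.57
eef_pos: [0.5618, 0.0528, 0.2541]
tcp_rot: [[0.985, 0.172, 0.001], [0.172, -0.985, 0.0], [0.001, 0.0, -1.0]]
wrist_force: [-1.7, -0.3, 7.6]
grip_width: 0.192
gripper_force: 92.6
time: 8.73
eef_pos: [0.5618, 0.0529, 0.254]
tcp_rot: [[0.985, 0.172, 0.002], [0.172, -0.985, 0.0], [0.002, -0.0, -1.0]]
wrist_force: [-4.2, 0.2, 11.5]
grip_width: 0.193
gripper_force: 93.1
time: 8.9
eef_pos: [0.5618, 0.0529, 0.254]
tcp_rot: [[0.985, 0.172, 0.002], [0.172, -0.985, 0.0], [0.002, -0.0, -1.0]]
wrist_force: [-4.9, -0.1, 15.2]
grip_width: 0.193
gripper_force: 93.7
t 8.9 [0.5618 0.0529 0.254 ] yawx 9.92 tilt z [ 0.0018  0.0003 -1.    ] F [-4.9365 -0.0915 15.209 ] M [-0.1985  1.2528  0.0251] w 16.36321853944329 gf 93.7141227722168
to go, tool axes [-0.0002 -0.0001 -0.    ]
```

It has bottomed at TCP 0.254, which is the home height, and the force is rising steeply. I press a bit more for margin, then check the picture.

```bash
python3 -m pendant '[-0.0003,0,0.0006,0,0,0,0,0,0.0006,0,0,0,0,0,0,0,0,0,0,0,0,0,0,0,0,0,0,0,0,0]'; python3 st.py 0.5616 0.053 0.254
python3 - <<'E'
from edge import *
f=save('scene','pics/end.png')
arc=np.array([[.03*np.cos(t),.03*np.sin(t),0] for t in np.linspace(-1.4,1.4,60)])
im=draw(f,[],None,361,238,35,8)
im2=draw(f,[([arc+[0,0,.036],arc+[0,0,.076]],[56.13,5.17,0])],None,361,238,35,8)
cv2.imwrite('pics/endz.png',cv2.resize(np.hstack([im,im2]),(800,400)))
E
```

```text
time: 9.32
eef_pos: [0.5617, 0.0529, 0.2539]
tcp_rot: [[0.985, 0.172, 0.003], [0.172, -0.985, 0.001], [0.003, -0.0, -1.0]]
wrist_force: [-7.3, 0.9, 23.9]
grip_width: 0.191
gripper_force: 95.0
t 9.32 [0.5617 0.0529 0.2539] yawx 9.92 tilt z [ 0.0029  0.0005 -1.    ] F [-7.2849  0.8904 23.931 ] M [-0.2282  1.861  -0.0372] w 16.255244766889867 gf 94.99415516853333
to go, tool axes [-0.0001 -0.0001 -0.0001]
```

View pics/endz.png

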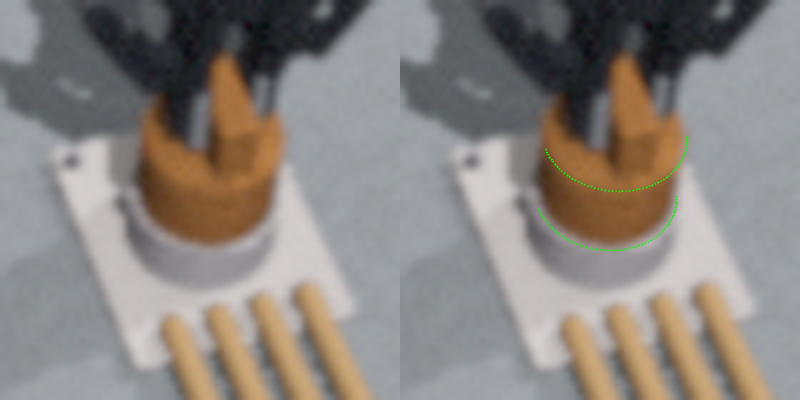

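The bottom arc reads about 1 px higher than the home model. Before trusting that, I relieve the sideways force and compare with the same skirt-arc fit on the initial picture, when the knob was on the table.

```bash
python3 -m pendant '[-0.0006,0,0,0,0,0,-0.0006,0,0,0,0,0,0,0,0,0,0,0,0,0,0,0,0,0]'; python3 st.py 0.5616 0.053 0.254
python3 - <<'E'
from edge import *
f=bot.grab_frame('scene');f0=dict(f);f0['img']=np.ascontiguousarray(cv2.imread('pics/scene0.png')[:,:,::-1])
fr=np.array([[.03*np.cos(t),.03*np.sin(t),0] for t in np.linspace(-1.2,1.2,60)])
for nm,m in(('both',[fr,fr,fr+[0,0,.04]]),('bot',[fr])):
  for n,g,c,z in(('init',f0,[60.04,-13.41],0),('now',f,[56.1,5.2],.036)):
    D=[(g,gmag(g))]
    b=min((minimize(lambda x:cost([x[0],x[1],0],m,D,z),[c[0]+i,c[1]+j],method='Nelder-Mead') for i in(-.3,0,.3) for j in(-.3,0,.3)),key=lambda r:r.fun)
    print(nm,n,b.x/100,b.fun)
E
```

```text
time: 9.7
eef_pos: [0.5613, 0.0528, 0.2539]
tcp_rot: [[0.985, 0.172, 0.005], [0.172, -0.985, 0.001], [0.005, -0.0, -1.0]]
wrist_force: [-3.6, 1.5, 19.8]
grip_width: 0.19
gripper_force: 94.0
t 9.7 [0.5613 0.0528 0.2539] yawx 9.93 tilt z [ 0.0047  0.0008 -1.    ] F [-3.6111  1.5339 19.7732] M [-0.0939  1.1476 -0.05  ] w 16.14349202966098 gf 94.02833104133606
to go, tool axes [ 0.0004 -0.0001 -0.0001]
both init [ 0.5973 -0.1338] -399.2633056640625
both now [0.5572 0.0525] -450.2471923828125
bot init [ 0.5967 -0.134 ] -168.29710388183594
bot now [0.557  0.0525] -193.21278381347656
```

The displacement from table to now agrees with the TCP's to 0.5 mm, so the knob is at home height. I level the small tilt of about 0.3° and hold the press.

```bash
python3 -m pendant '[0,0,0.0005,0,-0.3,0,0,0,0.0005,0,0,0,0,0,0,0,0,0,0,0,0,0,0,0]'; python3 st.py 0.5611 0.053 0.254
```

```text
time: 10.08
eef_pos: [0.5619, 0.0529, 0.2539]
tcp_rot: [[0.985, 0.172, 0.001], [0.172, -0.985, 0.0], [0.001, 0.0, -1.0]]
wrist_force: [-5.2, 1.1, 24.9]
grip_width: 0.192
gripper_force: 95.3
t 10.08 [0.5619 0.0529 0.2539] yawx 9.93 tilt z [ 0.0014  0.0002 -1.    ] F [-5.2422  1.139  24.8585] M [-0.0652  1.1052 -0.0681] w 16.32605691510107 gf 95.3341805934906
to go, tool axes [-0.0007 -0.0002 -0.0001]
```

```bash
python3 -m pendant '[0,0,0,0,0,0,0,0,0,0,0,0,0,0,0,0,0,0,0,0,0,0,0,0,0,0,0,0,0,0,0,0,0,0,0,0]'; python3 -c "
from cell import bot
print(bot.finish_job())"
```

```text
time: 10.58
eef_pos: [0.5618, 0.053, 0.2539]
tcp_rot: [[0.985, 0.173, 0.001], [0.173, -0.985, 0.0], [0.001, -0.0, -1.0]]
wrist_force: [-3.6, 1.8, 24.7]
grip_width: 0.193
gripper_force: 95.3
the job is handed in; nothing more can be done
None
```

I handed the job in at 10.6 s with the wooden knob meshed on the spindle and still gripped: it stopped hard at the home height, pressed down with about 25 N, and I did not touch the basket, cup, jar, nozzle or look-alikes; no verdict came back.

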